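# Set up the optical bench: lamp into its dock, lens to the mark

### The arm

A 6-joint arm with a two-finger parallel gripper is mounted at the origin on the work surface. World frame = base frame: x ahead of the robot, y to its left, z up, the work surface at z = 0. Lengths are in m, angles in rad, forces in N, time in s.
With the tool pointing down it reaches from about 0.275 to 0.775 m from the base axis. Payload 14.6 kg.
Tool frame: the origin (TCP) lies midway between the tips of the shut fingers; the grasp point (between the pads) lies 19 mm behind it; z points along the fingers, x is the direction in which the jaws open and shut, and the axes are right-handed (so a half turn about z gives the same grasp; the last joint's range is limited). The gripper opens to 85 mm and grips with 20 to 120 N. Pads are 22 mm wide; open, the fingers measure 114 mm over their backs; the gripper's body (76 mm by 85 mm) begins 54 mm behind the grasp point. The pads swing forward as they close: fully open they stand 13 mm farther back than shut.
Start: joints at [-1.412, 0.263, -0.048, 1.259, 0, 1.415], TCP at [0.162, -0.499, 0.231] pointing down, gripper open.
Joint ranges: [-2.65, 2.65], [-0.89, 1.7], [-1.18, 1.37], [-2.13, 2.11], [-1.35, 1.29], [-3.14, 3.14]. Speed limits (rad/s): [1.89, 1.89, 2.57, 2.79, 3.14, 3.14].

### API

Orientations are given as a rotation vector (axis times angle).
In Python, from workcell import bot, cams gives the robot as it stands. The module is installed in compiled form; this text tells all that it offers.
- The arm moves only by the shell command python3 -m pendant 'ROWS' [FORCE]. ROWS is text: rows parted by semicolons, each of 7 numbers parted by spaces: the closure, from 0 (fully open) to 1 (shut), then the shift along the tool's x, y, z in m, then the turn, a rotation vector about the tool's x, y, z in degrees. A call has 1 to 20 rows; each row shifts and turns the pose as measured when the row begins, along the tool's axes as they then stand; what a row does not reach is not made up. A row lasts 1/8 s, in which the tool goes at most 62.5 mm and 10.7 degrees, less where a joint would pass 70% of its speed; a pose out of reach is approached as far as the arm can. A call with a gripper value outside its range is refused whole. The fingers move at their own pace and stop on an object; FORCE is the grip in N (left out, the last holds). Time passes only in rows, so rows that do not move let the fingers close. It gives the time, the measured TCP pose, the force and the opening at its end, in the units of the state.
- bot.read_state(): the state, without advancing time (a new reading comes with each control period).
- cams.read_camera(name): name is "scene" or "top" or "wrist"; returns the picture (400x640x3 uint8, blue, green, red); there is no depth.
- cams.camera_model(name): a dict with "mtx" (3x3 intrinsics, pixels), "world_from_camera" (4x4, takes a point from camera to world coordinates); the wrist camera has in their place "mount" (4x4, takes a point from camera to tool coordinates, whose origin is the TCP and whose axes are the tool frame's). Camera axes: x right, y down, z forward; pixel columns grow to the right and rows downward; lengths in m; the calibration is good to about 2 mm. A picture is of the moment at which its call begins: read the wrist's pose just before it. camera_model takes no time and is no camera call.
- bot.hand_in(): hands the job in, once; it reports no verdict.
The state is a dict: "clock": time; "joint_positions": joint angles; "joint_velocities": joint speeds; "tau": joint torques, N m; "eef_pos": TCP position; "tool_rot": TCP orientation; "contact_force": force on the tool from outside, world axes, zero at the start; "wrist_torque": the same for the moment, N m; "grip_width": finger opening in m.
Only numpy, scipy, OpenCV 4.12 (cv2) and the standard library are available. Lean on these libraries where they do the work, as an engineer would, in place of code of your own. Each camera call takes 0.05 s, during which the arm holds its last target. There are 200 camera calls.

### The job

Set up the optical bench by pushing only, lifting nothing: push the black lamp box along the table into its corner dock until it sits flush against both the aluminium fence and the dark end stop, and push the lens carriage along its rail until its white pointer is level with the red marker on the yellow scale. Push the carriage by its body and never touch the lens; do not lift or tip the lamp box, and leave everything else where it stands.

Things in the scene. Friction and masses are not known exactly. Their poses are not given: they have to be found in the camera images.
- bench: Optical bench, fixed. Origin: inner corner of the lamp dock at table height, z up. The aluminium fence's face is the plane x=0 (30 mm high, 6 thick, y=-10 to +190 mm); the dark stop's face is the plane y=0 (30 mm high, 12 thick, x=-98 to +6 mm). Home, the lamp box stands on the table with its centre at x=-47.5, y=+55 mm, square to these axes. The rail runs from the stop in -y to y=-370 mm.
- lamp: The loose black lamp box, 95 mm (x) by 110 mm (y) by 72 mm high, 0.5 to 1.2 kg, too wide to grip; origin at the centre of its underside, z up. Its -y end, with a round amber window and a yellow band across the top, goes to the stop. It starts near the dock, turned up to 0.35 rad from the bench's axes.
- window (a point): Centre of the lamp box's amber window: in the middle of its -y end, 53 mm above the underside, on the face.
- push_face (a point): Centre of the -y end face of the carriage's grey push block. The block lies on the robot's side of the rail, 50 mm wide (bench x), 90 mm long (bench y, from this point to +y), from 8 to 38 mm above the table (this point at 23 mm), with bare table before it.
- carriage (a joint): Travel of the lens carriage along bench +y in m, 0 to 0.215, 0 at the -y end (pointer at bench y=-300 mm). It starts below 0.05, and the mark is always 50 mm or more farther to +y. It resists with about 2.5 N, stays where it is left and cannot leave the aluminium rail (50 mm wide, 16 mm high, centre line at bench x=-47.5 mm).
- pointer (a point): Tip of the carriage's white pointer, on the far side of the rail over the scale, half-way along the carriage (45 mm in bench y from either end face), 14 mm above the table.
- mark (a point): The point of the red marker fixed on the yellow scale, 15 mm above the table, 4 mm wide along bench y; its axes are parallel to the bench's. The pointer is level with it when both have the same bench y.
- lens_center (a point): The lens on the carriage, a glass disc in a black ring of 42 mm diameter and 8 mm thickness, standing across the rail on the middle of the carriage, its centre (this point) 53 mm and its top 74 mm above the table. Not to be touched.
- weight: Bystander: brass slotted weight, 42 mm diameter, 44 mm high, on the robot's side of the bench; origin under its centre.
- screen: Bystander: small white screen, 60 mm wide and 60 mm high, on a 50 mm square foot, beyond the rail; origin under its centre.
- sensor: Bystander: blue sensor box 45 x 85 x 30 mm, left of the dock; origin under its centre.
- parts_tray: Bystander: clear plastic tray 100 x 150 x 50 mm beyond the dock; origin under its centre.
- screwdriver: Bystander: screwdriver 170 mm long lying at the left, nearer the robot.
- spool: Bystander: orange cylinder, 44 mm diameter, 50 mm high, standing in the tray; origin under its centre.
Things that resemble listed ones, but are neither listed nor needed, are in the scene too. What is shaped like the lamp but turquoise is not meant.

How it is judged:
By the outcome, as a careful person would: the job done as asked, in the order asked, and still so for the second after the job is handed in, with the robot touching nothing.
It also fails if it takes over 67 s, if anything falls off the work surface, if the arm or the gripper's body presses on something with over 40 N, if the wrist force passes 120 N, or if a joint passes its speed limit or range.

## Working session

There is one attempt and no reset: what is moved stays moved. The work goes in short steps, Python scripts to look and compute and a shell command to move; the robot and the scene stay as the last step left them, time stands still between calls to the robot, and variables do not carry over. Pictures are saved under pics/ and viewed, about 8 in all and at most 12, crops included, and the job is handed in when it is done.

```bash
mkdir -p pics
python3 - <<'E'
from workcell import bot,cams
import cv2,numpy as np
for n in("top","scene"):
    cv2.imwrite(f"pics/{n}0.png",cams.read_camera(n)); m=cams.camera_model(n); print(n,np.round(m["mtx"],1).tolist(),np.round(m["world_from_camera"],3).tolist())
print(np.round(cams.camera_model("wrist")["mount"],3).tolist())
s=bot.read_state();print(s["clock"],s["eef_pos"],s["tool_rot"],s["grip_width"])
E
```

```text
top [[400.9, 0.0, 316.8], [0.0, 400.9, 203.6], [0.0, 0.0, 1.0]] [[0.001, -0.997, 0.073, 0.508], [-1.0, -0.002, -0.009, 0.082], [0.01, -0.073, -0.997, 1.182], [0.0, 0.0, 0.0, 1.0]]
scene [[419.8, 0.0, 324.3], [0.0, 419.8, 197.0], [0.0, 0.0, 1.0]] [[-0.446, 0.627, -0.638, 1.176], [0.895, 0.299, -0.332, 0.396], [-0.017, -0.719, -0.695, 0.733], [0.0, 0.0, 0.0, 1.0]]
[[1.0, -0.0, 0.0, -0.0], [0.0, 0.952, 0.306, -0.078], [-0.0, -0.306, 0.952, -0.143], [0.0, 0.0, 0.0, 1.0]]
0.1 [ 0.16202154 -0.49914502  0.23089714] [-2.54077242e+00  1.84664001e+00  9.73481524e-04] 0.08528316741922272
```

View pics/top0.png

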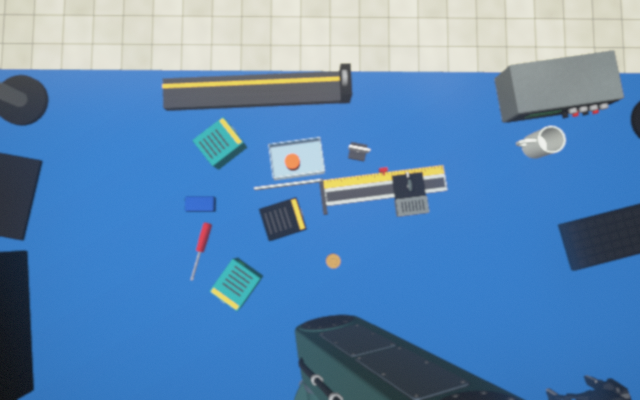

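View pics/scene0.png

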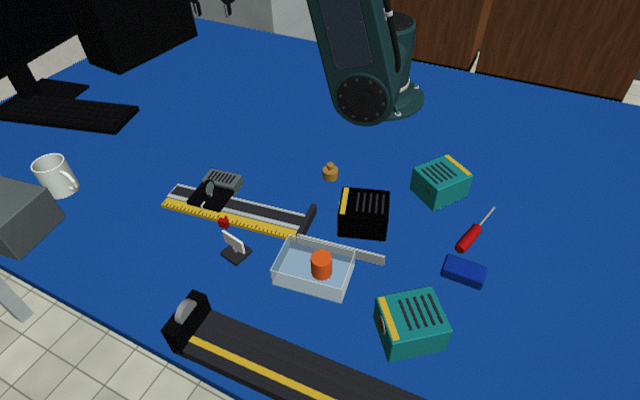

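Top view: the black lamp is at (283,218) with its yellow band toward the stop. The turquoise boxes at (219,143) and (237,283) are decoys, being the wrong colour. The fence runs (255,187)-(322,180), the stop is at (324,196), the carriage at (410,190), its grey block at (411,206) and the red mark at (383,170). I'll enlarge to confirm.

```bash
cat > h.py <<'E'
import numpy as np,cv2
from scipy.spatial.transform import Rotation as R
from workcell import bot,cams
def cam(n):
    m=cams.camera_model(n); K=np.array(m["mtx"])
    if n=="wrist":
        s=bot.read_state(); T=np.eye(4);T[:3,:3]=R.from_rotvec(s["tool_rot"]).as_matrix();T[:3,3]=s["eef_pos"]
        return K,T@np.array(m["mount"])
    return K,np.array(m["world_from_camera"])
def w(px,z,c):
    K,T=c; px=np.atleast_2d(np.array(px,float)); z=np.broadcast_to(z,len(px))
    d=(T[:3,:3]@np.linalg.inv(K)@np.c_[px,np.ones(len(px))].T).T
    return T[:3,3]+d*((z-T[2,3])/d[:,2])[:,None]
def proj(P,c):
    K,T=c; q=(np.atleast_2d(P)-T[:3,3])@T[:3,:3]; q=q@K.T; return q[:,:2]/q[:,2:]
def crop(im,x0,x1,y0,y1,f,name):
    cv2.imwrite("pics/"+name,cv2.resize(im[y0:y1,x0:x1],None,fx=f,fy=f,interpolation=cv2.INTER_CUBIC))
E
python3 - <<'E'
from h import *
im=cv2.imread("pics/top0.png"); crop(im,245,455,125,275,3.8,"top0c.png")
E
```

```text
(no output)
```

View pics/top0c.png

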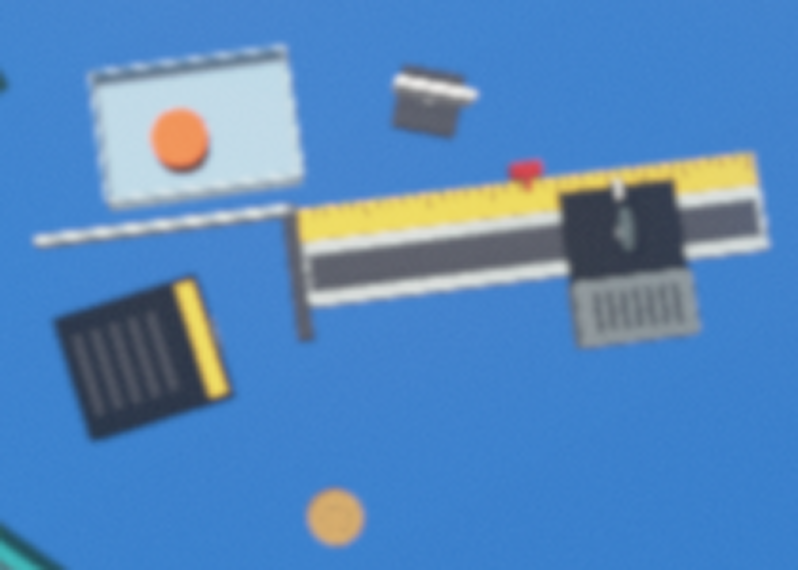

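Run:
```python
from h import *
c=cam("top"); f=lambda p:np.array(p)/3.8+[245-.3,125-.3]
def show(n,p,z):
    q=w(f(p),z,c); print(n,np.round(q[:,:2]*1000).tolist()); return q
L=show("lamp",[(190,277),(233,396),(94,439),(56,320)],.072)
print("centre",L.mean(0), "yaws",[np.degrees(np.arctan2(*(a-b)[[1,0]])) for a,b in((L[3],L[0]),(L[2],L[1]),(L[0],L[1]),(L[3],L[2]))])
F=show("fence",[(36,247),(290,213)],.03); S=show("stop",[(285,212),(299,340)],.03)
Rr=show("rail",[(310,306),(768,247)],.016)
for n,a in(("fence",F[0]-F[1]),("stop",S[0]-S[1]),("rail",Rr[0]-Rr[1])):print(n,np.degrees(np.arctan2(a[1],a[0])))
show("pointer,mark",[(617,183),(527,187)],.0145)
show("block face",[(692,270),(699,331)],.038)
show("weight",[(335,517)],.044);show("far end rail",[(768,247)],.016)
show("decoy",[((237-245)*3.8,(283-125)*3.8)],.072)
```

```text
lamp [[606.0, 133.0], [519.0, 101.0], [488.0, 202.0], [574.0, 230.0]]
centre [0.54695056 0.16665695 0.072     ] yaws [np.float64(107.99056639830506), np.float64(107.23912829327433), np.float64(20.061578010060025), np.float64(18.26709997847885)]
fence [[632.0, 252.0], [659.0, 59.0]]
stop [[660.0, 63.0], [562.0, 52.0]]
rail [[589.0, 43.0], [635.0, -310.0]]
fence 97.80720141232663
stop 6.233609366910183
rail 97.45406109857295
pointer,mark [[685.0, -195.0], [682.0, -125.0]]
block face [[615.0, -245.0], [569.0, -249.0]]
weight [[430.0, 26.0]]
far end rail [[635.0, -310.0]]
decoy [[372.0, 290.0]]
```

```bash
python3 -m pendant '0 0 0 -.004 0 0 -10.6;0 0 0 -.004 0 0 -10.6;0 0 0 -.004 0 0 -10.6;0 0 0 -.004 0 0 -10.6;0 0 0 -.004 0 0 -10.6;0 0 0 -.004 0 0 -10.6;0 0 0 -.004 0 0 -10.6;0 0 0 -.004 0 0 -10.6;0 0 0 -.004 0 0 -10.6;0 0 0 -.004 0 0 -10.6;0 0 0 -.004 0 0 -10.6;0 0 0 -.004 0 0 -10.6;0 0 0 -.004 0 0 -10.6;0 0 0 -.004 0 0 -10.6;0 0 0 -.004 0 0 -10.6;0 0 0 -.004 0 0 -10.6'
cat >> h.py <<'E'
def go(x,y,z,ang=None):
    "report shift in tool axes to world x,y,z and tool turn to tool-x angle ang (deg)"
    s=bot.read_state(); r=R.from_rotvec(s["tool_rot"]).as_matrix(); a=np.degrees(np.arctan2(r[1,0],r[0,0]))
    print("t",round(s["clock"],2),"tcp",np.round(s["eef_pos"],4),"xang",round(a,2),"tilt",np.round(r[:,2],3),"grip",round(s["grip_width"],4),"F",np.round(s["contact_force"],1))
    print("shift",np.round(r.T@(np.array([x,y,z])-s["eef_pos"]),4), "turn",None if ang is None else round(-((ang-a+180)%360-180),2))
E
python3 -c "
from h import *
go(.5,.13,.3,97.5)"
```

```text
clock: 2.1
eef_pos: [0.1617, -0.4968, 0.2921]
tool_rot: [-2.012, -2.401, -0.013]
contact_force: [0.0, 0.2, -0.1]
grip_width: 0.0854
t 2.1 tcp [ 0.1617 -0.4968  0.2921] xang 100.08 tilt [-0.002  0.012 -1.   ] grip 0.0854 F [ 0.   0.2 -0.1]
shift [ 0.558   0.4428 -0.001 ] turn 2.58
```

```bash
python3 -m pendant '0 .0465 .037 0 0 0 .3;0 .0465 .037 0 0 0 .3;0 .0465 .037 0 0 0 .3;0 .0465 .037 0 0 0 .3;0 .0465 .037 0 0 0 .3;0 .0465 .037 0 0 0 .3;0 .0465 .037 0 0 0 .3;0 .0465 .037 0 0 0 .3;0 .0465 .037 0 0 0 .3;0 .0465 .037 0 0 0 0;0 .0465 .037 0 0 0 0;0 .0465 .037 0 0 0 0;0 0 0 0 0 0 0'
python3 -c "
from h import *
go(.5,.13,.3,97.5)
c=cam('wrist');im=cams.read_camera('wrist');cv2.imwrite('pics/w1.png',im);np.savez('w1',K=c[0],T=c[1])"
```

```text
clock: 3.72
eef_pos: [0.5255, 0.1419, 0.2963]
tool_rot: [-2.066, -2.351, -0.013]
contact_force: [-0.1, -1.1, -0.7]
grip_width: 0.0853
t 3.73 tcp [0.5255 0.1419 0.2963] xang 97.38 tilt [-0.003  0.014 -1.   ] grip 0.0853 F [-0.1 -1.1 -0.7]
shift [-0.0085 -0.0268 -0.0037] turn -0.12
```

View pics/w1.png

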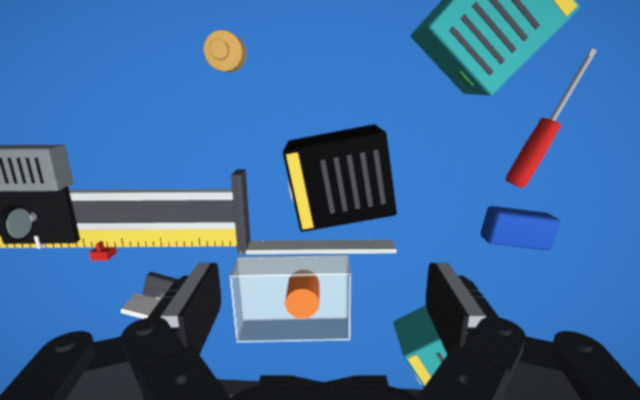

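Wrist view: lamp top corners about (285,152), (383,126), (396,213), (303,230). Fence strip at (247-396, 241-252), stop at (240,170-250), pointer (37,247), mark tip (101,244).

Run:
```python
from h import *
d=np.load('w1.npz');c=(d['K'],d['T'])
def show(n,p,z):
    q=w(p,z,c); print(n,np.round(q[:,:2]*1000,1).tolist()); return q
L=show("lamp",[(285,152),(383,126),(396,213),(303,230)],.072);print(L.mean(0))
F=show("fence",[(248,241),(396,240)],.03);S=show("stop",[(246,171),(248,241)],.03)
r=show("rail",[(72,191),(233,191)],.016)
for n,a in(("fence",F[1]-F[0]),("stop",S[1]-S[0]),("rail",r[1]-r[0])):print(n,np.degrees(np.arctan2(a[1],a[0])))
show("ptr,mark",[(38,247),(101,244)],.0145)
im=cv2.imread('pics/w1.png');o=im
for yaw,ox,oy in((7.4,.658,.063),):
    B=R.from_euler('z',yaw,degrees=True).as_matrix()
    for P in([(0,-.01,0),(0,.19,0),(0,.19,.03),(0,-.01,.03)],[(-.098,0,0),(0,0,0),(0,0,.03),(-.098,0,.03)],[(-.0725,-.012,.016),(-.0725,-.37,.016),(-.0225,-.37,.016),(-.0225,-.012,.016)]):
        q=proj(np.array(P)@B.T+[ox,oy,0],c); print(np.round(q,0).tolist())
```

```text
lamp [[520.0, 104.6], [480.8, 201.0], [572.2, 232.3], [604.9, 132.9]]
[0.54448863 0.16769446 0.072     ]
fence [[646.0, 66.6], [622.0, 250.9]]
stop [[556.5, 58.4], [646.0, 66.6]]
rail [[612.0, -153.8], [587.5, 41.7]]
fence 97.42979682117337
stop 5.218101608519965
rail 97.13385144544927
ptr,mark [[695.1, -204.3], [680.9, -123.8]]
[[241.0, 239.0], [390.0, 238.0], [395.0, 248.0], [237.0, 249.0]]
[[244.0, 168.0], [249.0, 239.0], [244.0, 249.0], [239.0, 174.0]]
[[233.0, 191.0], [-61.0, 192.0], [-48.0, 230.0], [236.0, 229.0]]
```

```bash
python3 -c "
from h import *
go(.458,.156,.014,97.4)"; sed -n 1,2p /dev/null
```

```text
t 3.77 tcp [0.5248 0.1405 0.2967] xang 97.32 tilt [-0.003  0.014 -1.   ] grip 0.0852 F [-0.4 -0.4 -1.7]
shift [ 0.02   -0.0638  0.2831] turn -0.08
```

```bash
python3 -m pendant '0 .007 -.0213 .03 0 -.4 0;0 .007 -.0213 .045 0 -.4 0;0 .007 -.0213 .045 0 0 0;0 0 0 .055 0 0 0;0 0 0 .055 0 0 0;0 0 0 .04 0 0 0;0 0 0 0 0 0 0'
python3 -c "
from h import *
go(.458,.156,.014,97.4)"
```

```text
clock: 4.65
eef_pos: [0.4531, 0.1463, 0.0216]
tool_rot: [2.083, 2.349, -0.001]
contact_force: [0.1, -0.1, 1.0]
grip_width: 0.0856
t 4.65 tcp [0.4531 0.1463 0.0216] xang 96.86 tilt [ 0.001 -0.002 -1.   ] grip 0.0856 F [ 0.1 -0.1  1. ]
shift [0.0091 0.0061 0.0076] turn -0.54
```

```bash
python3 -m pendant '0 .01 .012 .007 0 0 -.5;0 0 .012 0 0 0 0;0 0 .012 0 0 0 0;0 0 .012 0 0 0 0;0 0 .012 0 0 0 0;0 0 .01 0 0 0 0'
python3 -c "
from h import *
go(.5387,.1664,.014,97.4)
c=cam('wrist');im=cams.read_camera('wrist');cv2.imwrite('pics/w2.png',im)"
```

```text
clock: 5.4
eef_pos: [0.5267, 0.1657, 0.0189]
tool_rot: [2.072, 2.356, 0.003]
contact_force: [-4.1, 0.1, -0.9]
grip_width: 0.0857
t 5.4 tcp [0.5267 0.1657 0.0189] xang 97.35 tilt [ 0.004 -0.001 -1.   ] grip 0.0857 F [-4.1  0.1 -0.9]
shift [-0.0008  0.0119  0.0049] turn -0.05
```

View pics/w2.png

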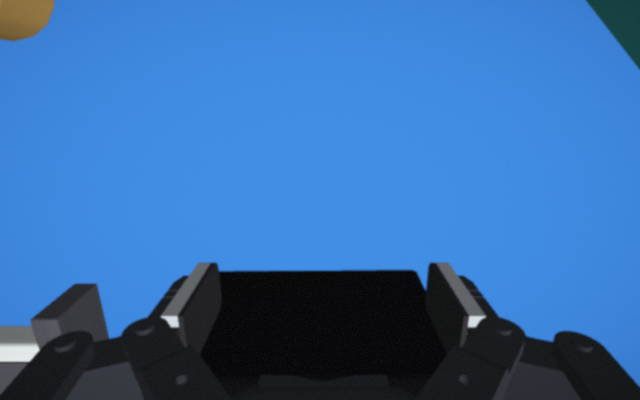

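Run:
```python
from h import *
m=cams.camera_model('wrist');c=(np.array(m['mtx']),np.array(m['mount']))
print(np.round(proj([(.0428,.011,-.013),(.0428,-.011,-.013),(.055,.011,.019),(-.055,.011,.019),(.055,.011,-.053)],c)))
# ray of corner px on floor z_tool=.019
print(np.round(w([(218,271),(415,271)],.019,c),4))
```

```text
[[424. 304.]
 [429. 258.]
 [431. 267.]
 [215. 267.]
 [496. 379.]]
[[-0.0538  0.0132  0.019 ]
 [ 0.047   0.0132  0.019 ]]
```

```bash
python3 -m pendant '0 0 -.006 .004 0 0 0;0 -.010 0 0 0 .2 0;0 0 .006 0 0 0 0;0 0 .006 0 0 0 0;0 0 .005 0 0 0 0;0 0 .004 0 0 0 0'
python3 -c "
from h import *
go(.5387,.1564,.014,97.4)"
```

```text
clock: 6.2
eef_pos: [0.5375, 0.1556, 0.0136]
tool_rot: [-2.07, -2.354, 0.007]
contact_force: [-29.8, -4.8, 10.6]
grip_width: 0.0855
t 6.2 tcp [0.5375 0.1556 0.0136] xang 97.35 tilt [-0.008  0.001 -1.   ] grip 0.0855 F [-29.8  -4.8  10.6]
shift [ 0.0006  0.0013 -0.0004] turn -0.05
```

```bash
python3 -m pendant '0 0 -.02 0 0 0 0;.3 0 -.01 -.06 0 0 0;.3 0 0 -.06 0 0 0;.3 .055 0 0 0 0 10;.3 .0 0 0 0 0 10.5;.3 0 0 0 0 0 10.5;.3 0 0 0 0 0 10.5;.3 0 0 0 0 0 10.5;.3 0 0 0 0 0 10.5;.3 0 0 0 0 0 10.5;.3 0 0 0 0 0 10.5;.3 0 0 0 0 0 6'
python3 -c "
from h import *
go(.585,.26,.014,7.4)"
```

```text
clock: 7.7
eef_pos: [0.5059, 0.2076, 0.1408]
tool_rot: [-3.134, -0.154, 0.001]
contact_force: [0.8, -0.7, 0.3]
grip_width: 0.0598
t 7.7 tcp [0.5059 0.2076 0.1408] xang 5.63 tilt [-0.001  0.004 -1.   ] grip 0.0598 F [ 0.8 -0.7  0.3]
shift [ 0.0839 -0.0439  0.1269] turn -1.77
```

```bash
python3 -m pendant '.3 .042 -.022 0 0 0 -1;.3 .042 -.022 0 0 0 -.8;.3 0 -.002 .045 0 0 0;.3 0 0 .045 0 0 0;.3 0 0 .034 0 0 0;.3 0 0 0 0 0 0'
python3 -c "
from h import *
go(.585,.26,.014,7.4)
im=cams.read_camera('wrist');cv2.imwrite('pics/w3.png',im)"
```

```text
clock: 8.45
eef_pos: [0.5917, 0.2652, 0.0159]
tool_rot: [-3.13, -0.199, -0.011]
contact_force: [0.2, -0.8, 0.6]
grip_width: 0.0593
t 8.45 tcp [0.5917 0.2652 0.0159] xang 7.29 tilt [ 0.007  0.006 -1.   ] grip 0.0593 F [ 0.2 -0.8  0.6]
shift [-0.0073  0.0043  0.0018] turn -0.11
```

View pics/w3.png

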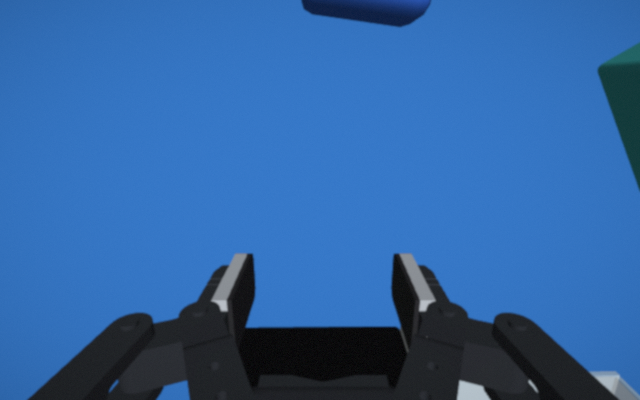

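Picture: the lamp's +y end lies ahead of the fingers (row 327), square to them, with nothing else in the way. Pushing toward the stop.

```bash
python3 -m pendant '.3 -.005 .015 .002 0 0 0;.3 0 .015 0 0 0 0;.3 0 .012 0 0 0 0;.3 0 .012 0 0 0 0;.3 0 .012 0 0 0 0;.3 0 .01 0 0 0 0;.3 0 0 0 0 0 0'
python3 -c "
from h import *
go(.659-.0475*.9917-.121*.1288,.063-.0475*.1288+.121*.9917,.014,7.4)"
```

```text
clock: 9.38
eef_pos: [0.6003, 0.1849, 0.0226]
tool_rot: [-3.122, -0.198, -0.029]
contact_force: [-0.8, 3.6, -1.5]
grip_width: 0.0594
t 9.38 tcp [0.6003 0.1849 0.0226] xang 7.24 tilt [ 0.017  0.014 -1.   ] grip 0.0594 F [-0.8  3.6 -1.5]
shift [-0.0051  0.0076  0.0084] turn -0.16
```

```bash
python3 -m pendant '.3 0 -.003 .004 -.35 -.5 0;.3 0 .004 .004 -.3 -.5 0;.3 0 .004 0 0 0 0;.3 0 .004 0 0 0 0;.3 0 .003 0 0 0 0'
python3 -c "
from h import *
go(.659-.0475*.9917-.121*.1288,.063-.0475*.1288+.121*.9917,.014,7.4)"
```

```text
clock: 10.0
eef_pos: [0.6001, 0.1827, 0.0157]
tool_rot: [-3.116, -0.209, 0.001]
contact_force: [-4.8, 22.1, 3.3]
grip_width: 0.06
t 10.0 tcp [0.6001 0.1827 0.0157] xang 7.68 tilt [-0.002  0.019 -1.   ] grip 0.06 F [-4.8 22.1  3.3]
shift [-0.0046  0.0053  0.0016] turn 0.28
```

```bash
python3 -m pendant '.3 0 .004 0 0 0 0;.3 0 .004 0 0 0 0;.3 0 .004 0 0 0 0'
python3 -c "
from h import *
go(.6,.1777,.014,7.4)"
```

```text
clock: 10.38
eef_pos: [0.5998, 0.1837, 0.0165]
tool_rot: [-3.091, -0.218, 0.003]
contact_force: [-6.2, 34.6, 7.8]
grip_width: 0.0598
t 10.38 tcp [0.5998 0.1837 0.0165] xang 8.07 tilt [-0.005  0.043 -0.999] grip 0.0598 F [-6.2 34.6  7.8]
shift [-0.0007  0.0061  0.0023] turn 0.67
```

```bash
python3 -m pendant '.3 0 -.025 0 -1.2 0 0;.3 0 -.01 -.05 -1.2 0 0;.3 0 0 -.06 0 0 0;.3 0 0 -.06 0 0 -10;.3 0 0 -.04 0 0 -10;0 0 0 0 0 0 -10;0 0 0 0 0 0 -10;0 0 0 0 0 0 -10;0 0 0 0 0 0 -10;0 0 0 0 0 0 -10;0 0 0 0 0 0 -10;0 0 0 0 0 0 -10'
python3 -c "
from h import *
go(.48,.10,.22,97.4)"
```

```text
clock: 11.88
eef_pos: [0.5955, 0.2192, 0.2322]
tool_rot: [1.992, 2.426, -0.012]
contact_force: [-0.0, -0.7, -0.5]
grip_width: 0.0853
t 11.88 tcp [0.5955 0.2192 0.2322] xang 101.22 tilt [-0.003 -0.008 -1.   ] grip 0.0853 F [-0.  -0.7 -0.5]
shift [-0.0943 -0.1364  0.0134] turn 3.82
```

```bash
python3 -m pendant '0 -.031 -.045 0 0 .2 1.3;0 -.031 -.045 0 0 .2 1.3;0 -.031 -.045 0 0 0 1.2;0 0 0 0 0 0 0'
python3 -c "
from h import *
go(.48,.10,.22,97.4)
c=cam('wrist');im=cams.read_camera('wrist');cv2.imwrite('pics/w4.png',im);np.savez('w4',K=c[0],T=c[1])"
```

```text
clock: 12.38
eef_pos: [0.4758, 0.1011, 0.2311]
tool_rot: [-2.068, -2.362, 0.011]
contact_force: [0.6, -0.3, -0.6]
grip_width: 0.0856
t 12.38 tcp [0.4758 0.1011 0.2311] xang 97.59 tilt [-0.006 -0.004 -1.   ] grip 0.0856 F [ 0.6 -0.3 -0.6]
shift [-0.0017  0.0041  0.0111] turn 0.19
```

View pics/w4.png

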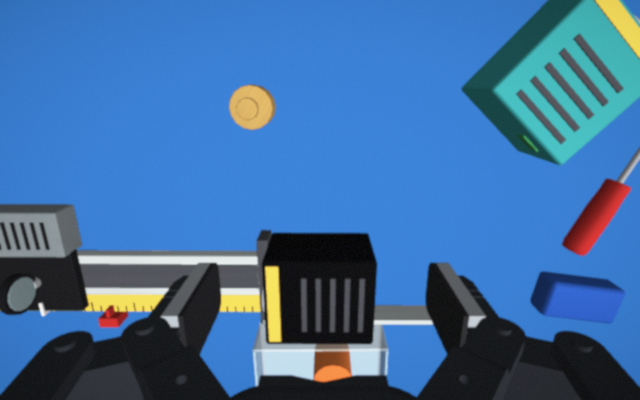

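Run:
```python
from h import *
d=np.load('w4.npz');c=(d['K'],d['T'])
B=R.from_euler('z',7.4,degrees=True).as_matrix();O=np.array([.659,.063,0])
b=lambda p,z:np.round((w(p,z,c)-O)@B*1000,1)
print("lamp top",b([(264,264),(376,263),(374,342),(264,342)],.072).tolist())
print("lamp -x bottom",b([(275,234),(367,235)],0).tolist())
print("fence bottom/top",b([(380,307),(430,307)],0).tolist(),b([(380,323),(430,324)],.03).tolist())
print("ptr mark",b([(43,314),(113,311)],.0145).tolist(), "block -y?")
im=cv2.imread('pics/w4.png')
crop(im,225,445,220,360,3.6,"w4c.png")
```

```text
lamp top [[-92.7, 5.3, 72.0], [-94.3, 111.2, 72.0], [-4.6, 113.5, 72.0], [-4.0, 1.2, 72.0]]
lamp -x bottom [[-92.4, 6.3, 0.0], [-91.6, 111.1, 0.0]]
fence bottom/top [[3.5, 130.8, 0.0], [3.2, 191.7, 0.0]] [[4.0, 126.3, 30.0], [5.0, 183.4, 30.0]]
ptr mark [[5.3, -270.3, 14.5], [0.7, -186.5, 14.5]] block -y?
```

View pics/w4c.png

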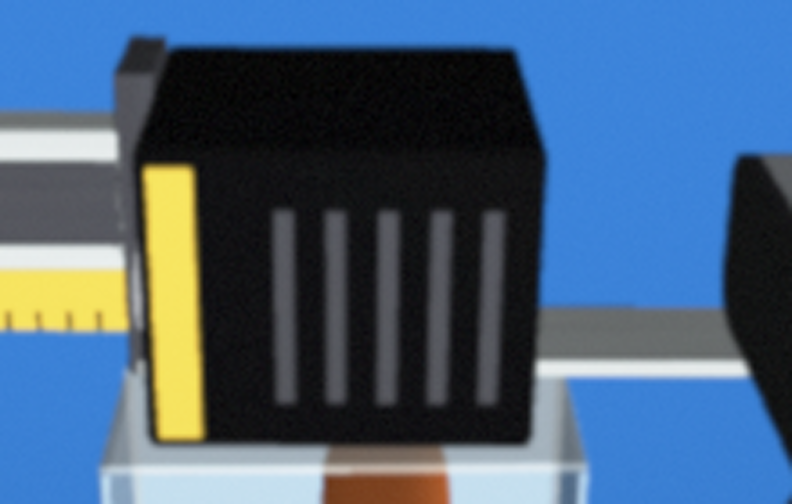

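```bash
python3 -m pendant '.3 .005 0 .05 0 -.2 0;.3 0 0 .055 0 -.2 0;.3 0 0 .055 0 0 0;.3 0 0 .04 0 0 0;.3 0 0 .01 0 0 0'
python3 -c "
from h import *
go(.5176,.103,.016,97.4)"
```

```text
clock: 13.05
eef_pos: [0.4828, 0.1081, 0.0157]
tool_rot: [2.058, 2.362, -0.012]
contact_force: [0.3, -0.6, 0.2]
grip_width: 0.0598
t 13.05 tcp [0.4828 0.1081 0.0157] xang 97.85 tilt [ 0.001 -0.011 -1.   ] grip 0.0598 F [ 0.3 -0.6  0.2]
shift [-0.0099  0.0338 -0.0002] turn 0.45
```

```bash
python3 -m pendant '.3 -.0095 .017 0 0 .6 .4;.3 0 .016 0 0 0 0;.3 0 .008 0 0 0 0;.3 0 .006 0 0 0 0;.3 0 .004 0 0 0 0'
python3 -c "
from h import *
go(.5376,.106,.016,97.4)"
```

```text
clock: 13.68
eef_pos: [0.5396, 0.1073, 0.0181]
tool_rot: [2.068, 2.362, 0.001]
contact_force: [-0.6, -0.3, 0.6]
grip_width: 0.06
t 13.68 tcp [0.5396 0.1073 0.0181] xang 97.61 tilt [ 0.002 -0.001 -1.   ] grip 0.06 F [-0.6 -0.3  0.6]
shift [-0.001  -0.0021  0.0021] turn 0.21
```

```bash
python3 -m pendant '.3 0 .004 .002 0 0 .2;.3 0 .004 0 0 0 0;.3 0 .004 0 0 0 0'
python3 -c "
from h import *
go(.5376,.106,.016,97.4)"
```

```text
clock: 14.05
eef_pos: [0.5431, 0.1082, 0.0144]
tool_rot: [-2.069, -2.354, 0.018]
contact_force: [-20.9, -4.8, 6.0]
grip_width: 0.0597
t 14.05 tcp [0.5431 0.1082 0.0144] xang 97.39 tilt [-0.013 -0.003 -1.   ] grip 0.0597 F [-20.9  -4.8   6. ]
shift [-0.0015 -0.0057 -0.0016] turn -0.01
```

```bash
python3 -m pendant '.3 0 -.03 0 0 0 0;1 0 -.02 -.05 0 0 0;1 0 0 -.06 0 .3 0;1 -.06 0 -.02 0 0 0;1 -.06 0 0 0 0 0;1 -.06 0 0 0 0 0;1 -.06 0 0 0 0 0;1 -.06 0 0 0 0 0;1 -.06 0 0 0 0 0;1 0 0 0 0 0 10.5;1 0 0 0 0 0 10.5;1 0 0 0 0 0 10.5;1 0 0 0 0 0 10.5;1 0 0 0 0 0 10.5;1 0 0 0 0 0 10.5;1 0 0 0 0 0 10.5;1 0 0 0 0 0 10.5;1 0 0 0 0 0 6'
python3 -c "
from h import *
print(cams.camera_model('wrist')['mtx'])
go(.602,-.32,.15,7.4)"
```

```text
clock: 16.3
eef_pos: [0.5381, -0.2659, 0.1455]
tool_rot: [-3.135, -0.148, 0.028]
contact_force: [-1.1, 0.8, 1.2]
grip_width: -0.0001
[[356.41381151   0.         322.89583218]
 [  0.         356.41381151 196.91838338]
 [  0.           0.           1.        ]]
t 16.3 tcp [ 0.5381 -0.2659  0.1455] xang 5.4 tilt [-0.018  0.002 -1.   ] grip -0.0001 F [-1.1  0.8  1.2]
shift [ 0.0584  0.0598 -0.0057] turn -2.0
```

```bash
python3 -m pendant '1 .03 .03 0 0 .5 -1;1 .03 .03 0 0 .5 -1;1 0 0 0 0 0 0;1 0 0 0 0 0 0'
python3 -c "
from h import *
go(.602,-.32,.012,7.4)
c=cam('wrist');im=cams.read_camera('wrist');cv2.imwrite('pics/w5.png',im);np.savez('w5',K=c[0],T=c[1])"
```

```text
clock: 16.8
eef_pos: [0.6045, -0.3198, 0.1438]
tool_rot: [-3.13, -0.201, 0.003]
contact_force: [-0.3, -1.1, -0.2]
grip_width: 0.0001
t 16.8 tcp [ 0.6045 -0.3198  0.1438] xang 7.33 tilt [-0.002  0.005 -1.   ] grip 0.0001 F [-0.3 -1.1 -0.2]
shift [-0.0023  0.0006  0.1318] turn -0.07
```

View pics/w5.png

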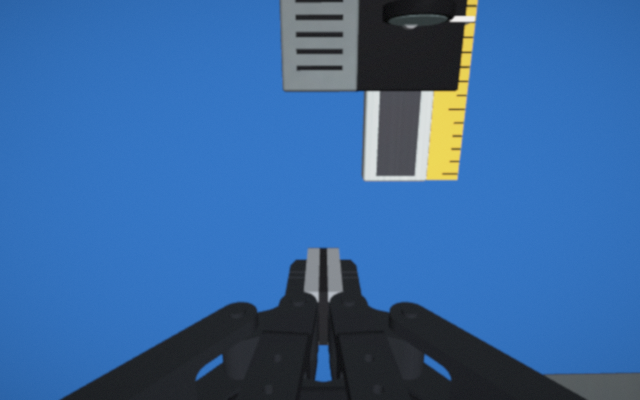

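Run:
```python
from h import *
d=np.load('w5.npz');c=(d['K'],d['T'])
B=R.from_euler('z',7.4,degrees=True).as_matrix();O=np.array([.659,.063,0])
b=lambda p,z:np.round((w(p,z,c)-O)@B*1000,1).tolist()
print("face",b([(284,90),(357,90)],.038),"rail end",b([(363,180),(430,180)],.016),"ptr",b([(475,18)],.014))
s=bot.read_state();print("tcp",(s['eef_pos']-O)@B*1000)
```

```text
face [[-129.8, -298.6, 38.0], [-80.9, -298.6, 38.0]] rail end [[-72.3, -366.7, 16.0], [-19.7, -366.8, 16.0]] ptr [[1.8, -251.2, 14.0]]
tcp [-103.38324589 -372.56621341  143.83306591]
```

```bash
python3 -m pendant '1 0 0 .045 0 0 0;1 0 0 .05 0 0 0;1 0 -.005 .035 0 0 0;1 0 -.015 0 0 0 0;1 0 -.015 0 0 0 0;1 0 -.015 0 0 0 0;1 0 -.01 0 0 0 0;1 0 -.01 0 0 0 0;1 0 -.01 0 0 0 0;1 0 -.01 0 0 0 0;1 0 -.01 0 0 0 0'
python3 - <<'E'
from h import *
B=R.from_euler('z',7.4,degrees=True).as_matrix();O=np.array([.659,.063,0])
go(*(O+B@[-.103,-.260,.014]),7.4)
c=cam('wrist');im=cams.read_camera('wrist');cv2.imwrite('pics/w6.png',im);np.savez('w6',K=c[0],T=c[1])
E
```

```text
clock: 18.23
eef_pos: [0.5908, -0.2135, 0.0188]
tool_rot: [3.133, 0.201, 0.008]
contact_force: [0.2, -4.3, -0.7]
grip_width: 0.0001
t 18.23 tcp [ 0.5908 -0.2135  0.0188] xang 7.33 tilt [ 0.005 -0.002 -1.   ] grip 0.0001 F [ 0.2 -4.3 -0.7]
shift [ 0.0002 -0.0054  0.0047] turn -0.07
```

View pics/w6.png

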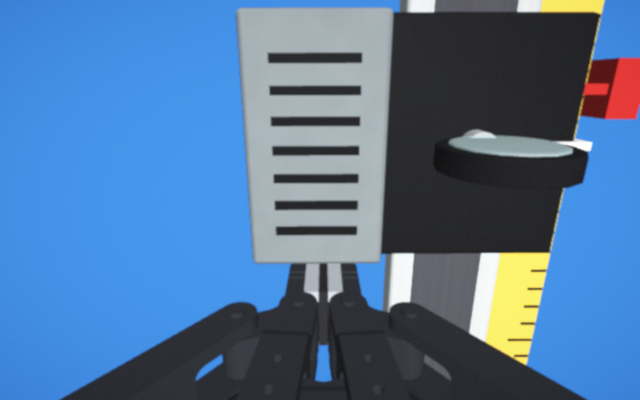

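Run:
```python
from h import *
d=np.load('w6.npz');c=(d['K'],d['T'])
B=R.from_euler('z',7.35,degrees=True).as_matrix();O=np.array([.659,.063,0])
b=lambda p,z:np.round((w(p,z,c)-O)@B*1000,1).tolist()
print("ptr",b([(590,146)],.014),"mark",b([(585,89)],.015), "block ends",b([(240,10),(393,10),(255,262),(379,262)],.038))
im=cv2.imread('pics/w6.png')[60:170,545:640]; hsv=cv2.cvtColor(im,cv2.COLOR_BGR2HSV)
for r in range(18,102,4): print(r+60,''.join('R' if (h<8 or h>172) and s>120 and v>60 else 'W' if s<60 and v>150 else 'Y' if 18<h<35 and s>90 else '.' for h,s,v in hsv[r]))
```

```text
ptr [[8.3, -212.5, 14.0]] mark [[0.3, -189.7, 15.0]] block ends [[-129.2, -165.6, 38.0], [-81.5, -165.6, 38.0], [-129.7, -253.3, 38.0], [-81.7, -253.5, 38.0]]
78 ........................................YYY.RRRRRRRRRRRRRRRRRRRRRRRRRRRRRRRRRRRRRRRRRRRRRRRRRRR
82 .......................................YY..RRRRRRRRRRRRRRRRRRRRRRRRRRRRRRRRRRRRRRRRRRRRRRRRRRRR
86 .......................................RRRRRRRRRRRRRRRRRRRRRRRRRRRRRRRRRRRRRRRRRRRRRRRRRRRRRRRR
90 ......................................RRRRRRRRRRRRRRRRRRRRRRRRRRRRRRRRRRRRRRRRRRRRRRRRRRRRRRRRR
94 .......................................RRRRRRRRRRRRRRRRRRRRRRRRRRRRRRRRRRRRRRRRRRRRRRRRRRRRRRRR
98 ....................................YY..RRRRRRRRRRRRRRRRRRRRRRRRRRRRRRRRRRRRRRRRRRRRRRRRRRRRRRR
102 ...................................YYY.RRRRRRRRRRRRRRRRRRRRRRRRRRRRRRRRRRRRRRRRRRRRRRRRRRRRRRRR
106 ..................................YYY.RRRRRRRRRRRRRRRRRRRRRRRRRRRRRRRRRRRRRRRRRRRRRRRRRRRRRRRR.
110 .................................YYY.RRRRRRRRRRRRRRRRRRRRRRRRRRRRRRRRRRRRRRRRRRRRRRRRRRRRRRRR..
114 .................................YY..RRRRRR
[... 452 characters left out ...]

134 ............................Y.W................................................................
138 .............................W.................................................................
142 WWWWWWWWWWWWWWWWWWWWWWWWWWWWWWWWWWWWWWWWWWWWWWW................................................
146 WWWWWWWWWWWWWWWWWWWWWW.....WWWWWWWWWWWWWWWWWWWW................................................
150 WWWWWWWWWWWWWWWWWWWWWWWWWWW............WWWWWW..................................................
154 WWWWWWWWWWWWWWWWWWWWWWW........................................................................
158 ...............................................................................................
```

Picture: pointer tip at (590,146), mark tip at (584,89). About 23 mm remains. The fingers bear on the block at (323,262), clear of the lens.

```bash
python3 -m pendant '1 0 -.007 .003 0 0 0;1 0 -.006 0 0 0 0;1 0 -.006 0 0 0 0;1 0 0 0 0 0 0'
python3 - <<'E'
from h import *
B=R.from_euler('z',7.35,degrees=True).as_matrix();O=np.array([.659,.063,0])
s=bot.read_state();print("tcp",(s['eef_pos']-O)@B*1000); go(.6,-.2,.014,7.4)
c=cam('wrist');im=cams.read_camera('wrist');cv2.imwrite('pics/w7.png',im);np.savez('w7',K=c[0],T=c[1])
q=proj([O+B@[.008,-.1897,.015]],c)[0].astype(int);print(q)
crop(im,440,640,50,230,3.3,"w7c.png")
E
```

```text
clock: 18.77
eef_pos: [0.5883, -0.1919, 0.0157]
tool_rot: [3.134, 0.202, 0.008]
contact_force: [0.3, -0.4, -0.0]
grip_width: 0.0
tcp [-102.74009193 -243.73280416   15.67170394]
t 18.77 tcp [ 0.5883 -0.1919  0.0157] xang 7.38 tilt [ 0.005 -0.    -1.   ] grip 0.0 F [ 0.3 -0.4 -0. ]
shift [0.0106 0.0096 0.0017] turn -0.02
[596 145]
```

View pics/w7c.png

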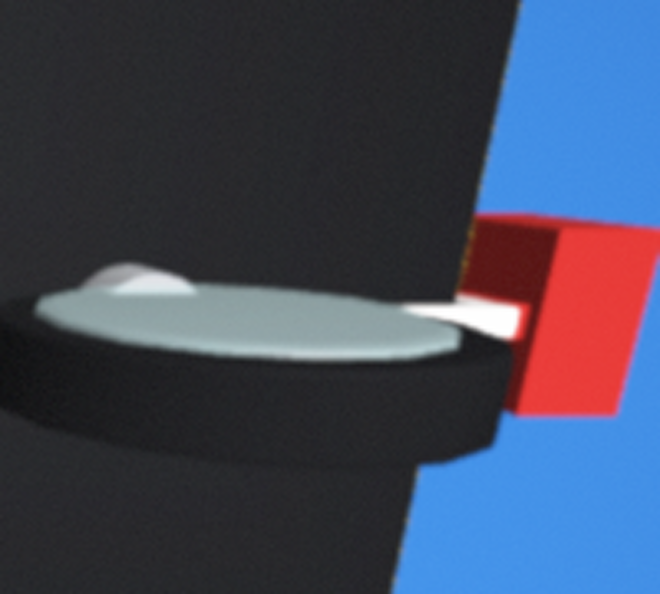

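The pointer tip, at about (597,147), is now over the red marker. I'll measure the residual numerically.

Run:
```python
from h import *
im=cv2.imread('pics/w7.png').astype(int)
for r in range(134,160): print(r,' '.join('%3d/%3d'%(im[r,x,2],im[r,x,1]) for x in range(590,606,1)))
d6=np.load('w6.npz');d7=np.load('w7.npz');c6=(d6['K'],d6['T']);c7=(d7['K'],d7['T'])
# predicted move of fixed mark features
print(proj(w([(585,89.5)],.015,c6),c7))
```

```text
134  91/ 21  91/ 24  91/ 22  93/ 25  91/ 26  92/ 24  91/ 23  90/ 22  91/ 22  91/ 23  90/ 23  91/ 23  90/ 23  92/ 25  93/ 23 122/ 29
135  91/ 23  91/ 24  90/ 19  91/ 23  92/ 23  90/ 21  90/ 21  90/ 23  89/ 20  91/ 24  90/ 22  92/ 25  90/ 22  92/ 27  94/ 20 133/ 33
136  91/ 23  91/ 24  91/ 23  91/ 24  92/ 25  91/ 21  90/ 22  91/ 25  90/ 23  90/ 19  90/ 20  92/ 25  91/ 23  91/ 23  99/ 23 143/ 34
137  92/ 22  91/ 24  89/ 22  90/ 21  91/ 22  90/ 22  92/ 26  94/ 28  91/ 26  91/ 24  91/ 25  91/ 25  92/ 26  93/ 26 109/ 28 159/ 39
138  93/ 23  91/ 22  91/ 23  91/ 22  91/ 25  91/ 24  92/ 24  90/ 22  90/ 20  90/ 23  90/ 20  91/ 23  90/ 24  93/ 22 118/ 30 176/ 43
139 113/ 28 106/ 26 103/ 25  99/ 25  95/ 24  93/ 23  91/ 23  93/ 26  92/ 26  91/ 22  91/ 21  92/ 26  90/ 21  96/ 24 130/ 32 190/ 46
140 155/ 53 147/ 45 137/ 38 128/ 35 120/ 32 113/ 29 106/ 25 101/ 25  98/ 24  95/ 27  93/ 26  91/ 24  90/ 20  99/ 23 142/ 32 201/ 49
141 194/120 186/107 179/ 95 174/ 86 168/ 72 163/ 57 157/ 49 146/ 39 138/ 36 126/ 30 110/ 28  94/ 23  92/ 24 108/ 27 161/ 40 213/ 53
142 228/206 226/199 224/187 223/173 223/156 
[... 1661 characters left out ...]
61 234/ 60
155  31/ 31  29/ 30  29/ 29  33/ 29  50/ 28  74/ 27  88/ 25  91/ 22  93/ 26  95/ 23 124/ 32 186/ 45 225/ 56 234/ 61 234/ 61 234/ 61
156  27/ 27  30/ 29  29/ 30  34/ 32  41/ 28  66/ 30  83/ 25  90/ 25  93/ 28  98/ 26 137/ 34 200/ 47 229/ 58 234/ 60 234/ 61 234/ 61
157  31/ 33  30/ 31  33/ 34  33/ 33  39/ 32  61/ 32  81/ 27  89/ 23  91/ 22 105/ 25 151/ 37 210/ 52 230/ 59 234/ 61 234/ 61 235/ 62
158  35/ 35  35/ 37  33/ 34  36/ 37  41/ 35  58/ 31  80/ 27  90/ 27  93/ 26 113/ 28 170/ 43 219/ 54 233/ 61 234/ 61 235/ 62 234/ 61
159  34/ 36  35/ 37  37/ 36  34/ 33  41/ 35  59/ 30  78/ 23  90/ 25  94/ 26 123/ 30 187/ 47 226/ 57 233/ 59 234/ 60 235/ 62 234/ 58
[[577.42403824 145.7016925 ]]
```

Tip rows: pointer centre about 147.0, red tip strip centre about 146.6, which is about 0.2 mm apart. Retreating and taking a final overall look.

```bash
python3 -m pendant '1 0 .025 0 0 0 0;1 0 .02 -.04 0 0 0;1 0 0 -.06 0 0 0;1 0 0 -.06 0 0 0;1 0 -.03 -.06 0 0 0;1 0 -.05 -.04 0 0 0;1 0 -.05 0 0 0 0;1 0 -.05 0 0 0 0;1 0 0 0 0 0 0;1 0 0 0 0 0 0'
python3 - <<'E'
from h import *
go(.6,-.1,.28,7.4)
c=cam('wrist');im=cams.read_camera('wrist');cv2.imwrite('pics/w8.png',im);np.savez('w8',K=c[0],T=c[1])
t=cams.read_camera('top');cv2.imwrite('pics/top1.png',t)
a=cv2.resize(im,(800,500)) ; d=np.abs(t.astype(int)-cv2.imread('pics/top0.png')).max(2)[60:300,150:460]
n,l,st,ce=cv2.connectedComponentsWithStats((d>50).astype('uint8'));print([(s+np.array([150,60,0,0,0])).tolist() for s in st[1:] if s[4]>12])
cv2.imwrite('pics/w8b.png',a)
E
```

```text
clock: 20.08
eef_pos: [0.5716, -0.0693, 0.2787]
tool_rot: [-3.135, -0.191, -0.012]
contact_force: [0.1, -0.1, -0.0]
grip_width: -0.0002
t 20.07 tcp [ 0.5716 -0.0693  0.2787] xang 6.96 tilt [ 0.007  0.002 -1.   ] grip -0.0002 F [ 0.1 -0.1 -0. ]
shift [ 0.0245  0.0339 -0.0011] turn -0.44
[[352, 124, 108, 176, 13120], [398, 174, 23, 23, 298], [259, 179, 65, 62, 2322]]
```

View pics/w8b.png

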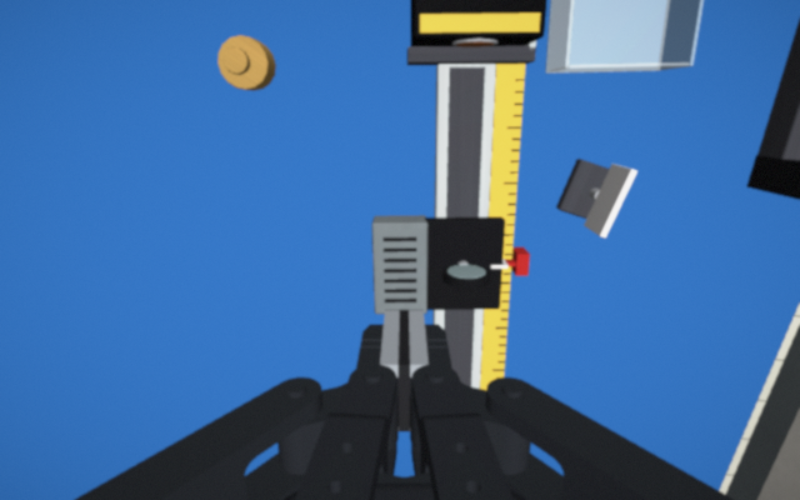

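Run:
```python
from h import *
im=cv2.imread('pics/w8.png').astype(int)
for r in range(200,224): print(r,' '.join('%3d/%3d'%(im[r,x,2],im[r,x,1]) for x in range(399,415)))
print("stop/lamp columns R"); 
for r in range(20,56,1): print(r,[int(im[r,x].mean()) for x in(340,355,370,400,415,424)])
d=np.load('w8.npz');c=(d['K'],d['T'])
B=R.from_euler('z',7.35,degrees=True).as_matrix();O=np.array([.659,.063,0])
b=lambda p,z:np.round((w(p,z,c)-O)@B*1000,1).tolist()
for r in(26,27,28,29,30,31):print(r,b([(340,r),(424,r)],.072))
for r in(35,36,37,38,47,48):print(r,b([(340,r),(424,r)],.03))
```

```text
200  27/ 28  35/ 32  83/ 71 164/140 223/194 237/214 239/218 239/218 240/218 237/213 221/186 172/128 134/ 63 139/ 35 149/ 37 153/ 38
201  27/ 27  34/ 33  82/ 70 163/140 221/190 235/210 236/213 236/213 236/212 233/206 218/181 163/124 116/ 60 120/ 30 141/ 35 150/ 35
202  32/ 32  35/ 34  86/ 73 165/142 217/185 223/194 219/189 218/187 218/188 215/184 197/163 150/114 101/ 55 100/ 23 132/ 30 153/ 36
203  29/ 29  33/ 33  96/ 83 176/151 208/177 197/169 184/158 182/156 182/156 179/153 167/135 129/ 94  90/ 45  95/ 28 132/ 32 166/ 39
204  29/ 30  37/ 35 104/ 88 189/163 221/191 215/185 209/180 209/180 208/179 203/173 174/140 125/ 87  87/ 39  93/ 23 139/ 32 179/ 42
205  31/ 31  35/ 34 106/ 92 197/170 231/205 235/211 234/209 234/210 234/210 229/200 195/160 134/ 95  87/ 38  96/ 24 143/ 30 185/ 44
206  30/ 32  41/ 38 108/ 95 191/167 229/203 234/208 233/205 233/204 234/205 228/196 193/152 133/ 87  91/ 35  98/ 23 146/ 34 186/ 46
207  27/ 26  41/ 40 102/ 95 176/160 211/182 212/171 209/159 208/157 208/156 200/147 172/114 137/ 64 106/ 32 104/ 24 149/ 34 187/ 44
208  29/ 28  42/ 40  95/ 93 162/155 190/173 
[... 2964 characters left out ...]
, 89, 98, 97]
51 [53, 176, 177, 147, 153, 116]
52 [95, 216, 210, 175, 177, 120]
53 [117, 221, 184, 181, 180, 120]
54 [122, 220, 132, 182, 180, 121]
55 [122, 221, 94, 181, 180, 123]
26 [[-86.3, 6.2, 72.0], [-11.0, 5.7, 72.0]]
27 [[-86.3, 5.3, 72.0], [-11.0, 4.9, 72.0]]
28 [[-86.3, 4.5, 72.0], [-10.9, 4.1, 72.0]]
29 [[-86.2, 3.7, 72.0], [-10.8, 3.3, 72.0]]
30 [[-86.2, 2.9, 72.0], [-10.8, 2.4, 72.0]]
31 [[-86.2, 2.1, 72.0], [-10.7, 1.6, 72.0]]
35 [[-84.0, 3.7, 30.0], [0.8, 3.1, 30.0]]
36 [[-84.0, 2.7, 30.0], [0.9, 2.2, 30.0]]
37 [[-84.0, 1.8, 30.0], [1.0, 1.3, 30.0]]
38 [[-84.0, 0.9, 30.0], [1.1, 0.4, 30.0]]
47 [[-83.9, -7.5, 30.0], [1.7, -8.1, 30.0]]
48 [[-83.9, -8.5, 30.0], [1.8, -9.0, 30.0]]
```

The two views of the pointer disagree: the first says about 0.3 mm short, this one 1–2 mm at coarser scale. In the first, the lens ring hides part of the pointer, so I'll take a closer unobstructed reading from over the scale.

```bash
python3 -m pendant '1 .05 .03 0 0 0 0;1 .05 .045 0 0 .4 -.4;1 .017 .045 .05 0 0 0;1 0 .01 .06 0 0 0;1 0 0 .06 0 0 0;1 0 0 .05 0 0 0;1 0 0 0 0 0 0'
python3 - <<'E'
from h import *
go(.711,-.182,.06,7.4)
c=cam('wrist');im=cams.read_camera('wrist');cv2.imwrite('pics/w9.png',im);np.savez('w9',K=c[0],T=c[1])
B=R.from_euler('z',7.35,degrees=True).as_matrix();O=np.array([.659,.063,0])
q=proj([O+B@[.0,-.1897,.015]],c)[0].round().astype(int);print(q)
x,y=q
hsv=cv2.cvtColor(im,cv2.COLOR_BGR2HSV)
for r in range(max(0,y-25),y+25): print(r,''.join(('R' if v>150 else 'r') if (h<8 or h>172) and s>120 and v>50 else 'W' if s<70 and v>140 else 'Y' if 15<h<35 and s>90 and v>80 else 'B' if 95<h<125 and s>100 else '.' for h,s,v in hsv[r,max(0,x-45):x+50]))
E
```

```text
clock: 21.05
eef_pos: [0.704, -0.1912, 0.0555]
tool_rot: [-3.134, -0.185, -0.021]
contact_force: [-0.4, 0.7, 1.8]
grip_width: 0.0002
t 21.05 tcp [ 0.704  -0.1912  0.0555] xang 6.76 tilt [ 0.013  0.003 -1.   ] grip 0.0002 F [-0.4  0.7  1.8]
shift [ 0.0081 -0.0083 -0.0044] turn -0.64
[297 104]
79 .....................YYYYYYYYYYYYYYYYYYYYYYYYYYYYYYYWBBBBBBBBBBBBBBBBBBBBBBBBBBBBBBBBBBBBBBBBBB
80 .....................YYYYYYYYYYYYYYYYYYYYYYYYYYYYYYYW...........................BBBBBBBBBBBBBBB
81 .....................YYYYYYYYYYYYYYYYYYYYYYYYYYYYYYYWW..RRRRRRRRRRRRRRRRRRRRRRR.BBBBBBBBBBBBBBB
82 .....................YYYYYYYYYYYYYYYYYYYYYYYYYYYYYYYWW.RRRRRRRRRRRRRRRRRRRRRRRR.BBBBBBBBBBBBBBB
83 .....................YYYYYYYYYYYYYYYYYYYYYYYYYYYYYYYWW.RRRRRRRRRRRRRRRRRRRRRRRR.BBBBBBBBBBBBBBB
84 ......................YYYYYYYYYYYYYYYYYYYYYYYYYYYYYYWW.RRRRRRRRRRRRRRRRRRRRRRRR.BBBBBBBBBBBBBBB
85 ......................YYYYYYYYYYYYYYYYYYYYYYYYYYYYYYWW.RRRRRRRRRRRRRRRRRRRRRRRR.BBBBBBBBBBBBBBB
86 ......................YYYYYYYYYYYYYYYYYYYYYYYYYYYYYYWW.RRRRRRRRRRRRRRRRRRRRRRRR.BBBBBBBBBBBBBBB
87 ............
[... 3471 characters left out ...]

122 .......................YYYYYYYYYYYYYYYYYYYYYYYYYYYYYYWW.RRRRRRRRRRRRRRRRRRRRRRR..BBBBBBBBBBBBBB
123 ........................YYYYYYYYYYYYYYYYYYYYYYYYYYYYYWW.RRRRRRRRRRRRRRRRRRRRRRR..BBBBBBBBBBBBBB
124 ........................YYYYYYYYYYYYYYYYYYYYYYYYYYYYY.W.RRRRRRRRRRRRRRRRRRRRRRR..BBBBBBBBBBBBBB
125 ........................YYYYYYYYYYYYYYYYYYYYYYYYYYYYY.W.RRRRRRRRRRRRRRRRRRRRRRR..BBBBBBBBBBBBBB
126 ........................YYYYYYYYYYYYYYYYYYYYYYYYYYYYY.W.RRRRRRRRRRRRRRRRRRRRRRR..BBBBBBBBBBBBBB
127 ........................YYYYYYYYYYYYYYYYYYYYYYYYYYYYY.W.........................BBBBBBBBBBBBBBB
128 ........................YYYYYYYYYYYYYYYYYYYYYYYYYYYYYW.........................BBBBBBBBBBBBBBBB
```

```bash
python3 - <<'E'
from h import *
from scipy.optimize import least_squares
B=R.from_euler('z',7.35,degrees=True).as_matrix();O=np.array([.659,.063,0])
C={k:(lambda d:(d['K'],d['T']))(np.load(k+'.npz')) for k in('w6','w7','w8','w9')}
obs={'mark':{'w6':(585,89.5),'w7':(598,146.7),'w8':(408,210.8),'w9':(288,104.2)},'ptr':{'w7':(596,147.3),'w8':(405.5,212.8),'w9':(284,101.5)}}
for n,o in obs.items():
    f=lambda p:np.concatenate([(proj([O+B@p],C[k])[0]-v) for k,v in o.items()])
    s=least_squares(f,[0,-.19,.015]);print(n,np.round(s.x*1000,1),np.round(s.fun,1))
    for k,v in o.items(): print(k,np.round((w([v],.015,C[k])-O)@B*1000,1))
for k in C: print(k,'cam bench',np.round((C[k][1][:3,3]-O)@B*1000))
E
python3 - <<'E'
import cv2
im=cv2.imread('pics/w8.png');hsv=cv2.cvtColor(im,cv2.COLOR_BGR2HSV)
for r in range(194,226): print(r,''.join(('R' if v>150 else 'r') if (h<8 or h>172) and s>120 and v>50 else 'W' if s<70 and v>140 else 'Y' if 15<h<35 and s>90 and v>80 else 'B' if 95<h<125 and s>100 else '.' for h,s,v in hsv[r,375:430]))
E
```

```text
mark [  -3.  -189.1   24.8] [ 10.3  -1.6 -11.1   1.4  -1.3   1.3   1.2  -0.2]
w6 [[   0.3 -189.9   15. ]]
w7 [[   8.8 -190.3   15. ]]
w8 [[   1.  -191.1   15. ]]
w9 [[  -4.4 -189.8   15. ]]
ptr [  -4.9 -187.6   31.6] [-0.1 -0.   1.   0.1 -0.2 -0. ]
w7 [[   8.1 -190.6   15. ]]
w8 [[  -1.9 -193.7   15. ]]
w9 [[  -6.3 -188.4   15. ]]
w6 cam bench [-104. -187.  162.]
w7 cam bench [-104. -165.  159.]
w8 cam bench [-105.  -42.  422.]
w9 cam bench [  11. -180.  199.]
194 ...........................YYYYYYYYWBBBBBBBBBBBBBBBBBBB
195 ...........................YYYYYYYYWBBBBBBBBBBBBBBBBBBB
196 ...........................YYYYYYYYWBBBBBBBBBBBBBBBBBBB
197 ...........................YYYYYYYY.W.......BBBBBBBBBBB
198 ...........................YYYYYYYYY.........BBBBBBBBBB
199 ..........................YYYYYYYYYYrrrrrrrr..BBBBBBBBB
200 ..........................YYYYYYYYYY.rrRRRRRr..BBBBBBBB
201 ..........................YYYYYYYYYY.rrrRRRRRr..BBBBBBB
202 ..........................YYYYYYYYYY.rrRRRRRRRR..BBBBBB
203 ..........................YYYYYYYYYY.rrRRRRRRRRR.BBBBBB
204 ..........................YYYYY
[... 584 characters left out ...]
...WWWWWWWWWWWWW.YYY.rrRRRRRRRRR..BBBBBB
215 .........................W.YYYYYYYY.rrRRRRRRRRR..BBBBBB
216 ..........................YYYYYYYYY.rrRRRRRRRRR..BBBBBB
217 .........................YYYYYYYYY...rRRRRRRRRR..BBBBBB
218 .........................YYYYYYYY..B.rRRRRRRRRR.BBBBBBB
219 .........................YYYYYYYYW.BB.RRRRRRRRR.BBBBBBB
220 .........................YYYYYYYYW.BB...........BBBBBBB
221 ....WWW..................YYYYYYYYW.BBBBBBBBBBBBBBBBBBBB
222 .........................YYYYYYYYW.BBBBBBBBBBBBBBBBBBBB
223 .........................YYYYYYYYWBBBBBBBBBBBBBBBBBBBBB
224 .........................YYYYYYYYWBBBBBBBBBBBBBBBBBBBBB
225 .........................YYYYYYYYWBBBBBBBBBBBBBBBBBBBBB
```

The unobstructed view says overshoot by about 1.4 mm, contradicting the oblique views where the lens hides part of the pointer. I'll settle it with two squared-up close readings, one of them shifted to expose any height parallax.

```bash
cat > pm.py <<'E'
from h import *
import sys
def run(k):
    go(.711,-.182,.06,7.35)
    c=cam('wrist');im=cams.read_camera('wrist');cv2.imwrite(f'pics/{k}.png',im);np.savez(k,K=c[0],T=c[1])
    B=R.from_euler('z',7.35,degrees=True).as_matrix();O=np.array([.659,.063,0])
    x,y=proj([O+B@[-.004,-.1895,.015]],c)[0].round().astype(int);print(x,y,'cam',np.round((c[1][:3,3]-O)@B*1000))
    hsv=cv2.cvtColor(im,cv2.COLOR_BGR2HSV)
    print('\n'.join(f'{r} '+''.join('R' if (h<8 or h>172) and s>120 and v>50 else 'W' if s<70 and v>140 else 'Y' if 15<h<35 and s>90 and v>80 else 'B' if 95<h<125 and s>100 else '.' for h,s,v in hsv[r,x-30:x+35]) for r in range(max(0,y-14),y+14)))
    # row profiles: white=blue channel, red = R-G
    f=im.astype(float)
    def mid(p):
        t=(p.max()+np.median(p))/2; i=np.argmax(p); a=b=i
        while p[a]>t:a-=1
        while p[b]>t:b+=1
        return a+(t-p[a])/(p[a+1]-p[a]), b-(t-p[b])/(p[b-1]-p[b])
    r=slice(max(0,y-16),y+16);o=r.start
    for n,P,cs in(('ptr',f[:,:,0],range(x-12,x,2)),('mark',f[:,:,2]-f[:,:,1],range(x+3,x+15,2))):
        for q in cs:
            try:a,b_=mid(P[r,q]);m=(a+b_)/2+o;print(n,q,round(a+o,1),round(b_+o,1),np.round((w([(q,m)],.0145,c)-O)@B*1000,1)[0][:2])
            except Exception as e:print(n,q,'x')
run(sys.argv[1])
E
python3 -m pendant '1 .012 .012 0 0 -.4 -.3;1 0 0 0 0 -.35 -.3;1 0 0 0 0 0 0'; python3 pm.py w10
python3 -m pendant '1 0 .045 0 0 0 0;1 0 0 0 0 0 0;1 0 0 0 0 0 0' >/dev/null; python3 pm.py w11
```

```text
clock: 21.48
eef_pos: [0.7214, -0.2046, 0.0661]
tool_rot: [3.131, 0.2, 0.017]
contact_force: [-0.2, 0.7, 0.3]
grip_width: 0.0002
t 21.48 tcp [ 0.7214 -0.2046  0.0661] xang 7.33 tilt [ 0.011 -0.004 -1.   ] grip 0.0002 F [-0.2  0.7  0.3]
shift [-0.0075 -0.0238  0.0059] turn -0.02
260 70 cam [  26. -194.  209.]
56 ...............YYYYYYYYYYYYYYYYYYYYYYYYYYYYYYY.RRRRRRRRRRRRRRRRRR
57 ...............YYYYYYYYYYYYYYYYYYYYYYYYYYYYYYY.RRRRRRRRRRRRRRRRRR
58 ...............YYYYYYYYYYYYYYYYYYYYYYYYYYYYYYY.RRRRRRRRRRRRRRRRRR
59 ...............YYYYYYYYYYYYYYYYYYYYYYYYYYYYYYY.RRRRRRRRRRRRRRRRRR
60 ...............YYYYYYYYYYYYYYYYYYYYYYYYYYYYYYY.RRRRRRRRRRRRRRRRRR
61 WWWWWWWWWWWWWWWW....YYYYYYYYYYYYYYYYYYYYYYYYYY.RRRRRRRRRRRRRRRRRR
62 WWWWWWWWWWWWWWWWWWWWWWYYYYYYYYYYYYYYYYYYYYYYYY.RRRRRRRRRRRRRRRRRR
63 WWWWWWWWWWWWWWWWWWWWWWWW.YYYYYYYYYYYYYYYYYYYYY.RRRRRRRRRRRRRRRRRR
64 WWWWWWWWWWWWWWWWWWWWWWW...WYYYYYYYYYYYYYYYYYYY.RRRRRRRRRRRRRRRRRR
65 WWWWWWWWWWWWWWWWWWWWWWW...WYYYYYYYYYYYYYYYYYYY.RRRRRRRRRRRRRRRRRR
66 WWWWWWWWWWWWWWWWWWWWWWW......YYYYYYYYYYYYYYYY..RRRRRRRRRRRRRRRRRR
67 WWWWWWWWWWWWWWWWWWWWWWW....R
[... 1469 characters left out ...]
 [   0.3 -189.5]
mark 271 66.4 74.2 [   1.3 -189.5]
mark 273 66.4 74.3 [   2.4 -189.5]
t 21.9 tcp [ 0.7274 -0.2491  0.0691] xang 7.38 tilt [ 0.014 -0.005 -1.   ] grip -0.0001 F [ 1.1 -0.3  0.1]
shift [-0.0078 -0.0687  0.0086] turn 0.03
256 -29 cam [  26. -239.  212.]

ptr 244 288.4 301.4 [ -22.  -369.5]
ptr 246 288.9 301.6 [ -20.7 -369.8]
ptr 248 289.1 302.0 [ -19.5 -370. ]
ptr 250 289.0 302.8 [ -18.2 -370.3]
ptr 252 289.1 303.7 [ -17.  -370.6]
ptr 254 289.0 305.0 [ -15.7 -371.1]
mark 259 22.3 23.3 [  -3.7 -212. ]
mark 261 65.2 69.2 [  -3.8 -232.9]
mark 263 0.0 1.4 [  -1.2 -202.1]
mark 265 0.0 1.3 [-2.000e-01 -2.021e+02]
mark 267 22.4 23.4 [   0.3 -212. ]
mark 269 223.0 226.3 [  -3.8 -321.2]
```

The readings fit a pointer whose visible top lies about 14 mm above the mark's plane. That explains the oblique "level" reading by parallax. Seen from directly above, the pointer is about 2.2 mm past the mark, and the TCP travel against the block ends agrees at 2.1 mm. I'll push the carriage back by its other block end.

```bash
python3 -m pendant '1 0 0 -.04 0 -.4 0;1 0 0 -.05 .4 -.4 0;1 -.033 -.05 0 0 0 0;1 -.033 -.05 0 0 0 0;1 -.033 -.05 0 0 0 0;1 -.033 -.05 0 0 0 0;1 0 -.03 0 0 0 0;1 0 0 0 0 0 0'
python3 - <<'E'
from h import *
B=R.from_euler('z',7.35,degrees=True).as_matrix();O=np.array([.659,.063,0])
print((np.array(bot.read_state()['eef_pos'])-O)@B)
go(*(O+B@[-.104,-.095,.016]),7.35)
E
```

```text
clock: 22.95
eef_pos: [0.5627, -0.028, 0.1656]
tool_rot: [3.131, 0.21, 0.017]
contact_force: [0.9, -0.2, 0.6]
grip_width: 0.0001
[-0.10712972 -0.07794723  0.16562874]
t 22.95 tcp [ 0.5627 -0.028   0.1656] xang 7.68 tilt [ 0.011 -0.003 -1.   ] grip 0.0001 F [ 0.9 -0.2  0.6]
shift [0.0015 0.0164 0.1497] turn 0.33
```

```bash
python3 -m pendant '1 .001 .008 .05 0 -.3 .3;1 0 .008 .05 0 -.3 0;1 0 0 .045 0 0 0;1 0 .01 .004 0 0 0;1 0 .012 0 0 0 0;1 0 .008 0 0 0 0;1 0 0 0 0 0 0'
cat > tb.py <<'E'
from h import *
B=R.from_euler('z',7.35,degrees=True).as_matrix();O=np.array([.659,.063,0])
s=bot.read_state();print(s['clock'],np.round((np.array(s['eef_pos'])-O)@B*1000,2),np.round(s['contact_force'],1),np.round(R.from_rotvec(s['tool_rot']).as_matrix()[:,2],3))
E
python3 tb.py
```

```text
clock: 23.82
eef_pos: [0.5752, -0.0787, 0.0193]
tool_rot: [3.127, 0.203, 0.015]
contact_force: [-0.3, 1.1, -0.6]
grip_width: -0.0003
23.825 [-101.2  -129.79   19.26] [-0.3  1.1 -0.6] [ 0.01  -0.007 -1.   ]
```

```bash
python3 -m pendant '1 0 .002 .002 0 0 0;1 0 0 0 0 0 0'|grep contact;python3 tb.py;python3 -m pendant '1 0 .002 0 0 0 0;1 0 0 0 0 0 0'|grep contact;python3 tb.py
```

```text
contact_force: [-0.1, 0.0, 0.6]
24.075 [-100.62 -131.99   18.4 ] [-0.1  0.   0.6] [ 0.012 -0.008 -1.   ]
contact_force: [0.2, 0.1, -0.9]
24.325 [-100.65 -133.5    18.47] [ 0.2  0.1 -0.9] [ 0.012 -0.007 -1.   ]
```

```bash
python3 -m pendant '1 0 .0015 0 0 0 0'|grep contact;python3 tb.py;python3 -m pendant '1 0 .0005 0 0 0 0'|grep contact;python3 tb.py
```

```text
contact_force: [0.1, 3.0, 1.0]
24.45 [-100.69 -134.74   18.47] [0.1 3.  1. ] [ 0.012 -0.007 -1.   ]
contact_force: [0.1, 2.5, 1.7]
24.575 [-100.67 -135.13   18.46] [0.1 2.5 1.7] [ 0.012 -0.006 -1.   ]
```

```bash
python3 -m pendant '1 0 -.025 0 0 0 0;1 0 0 -.05 0 -.3 0;1 0 0 -.06 0 -.3 0;1 0 0 -.03 0 0 0;1 .043 .05 0 0 0 0;1 .043 .05 0 0 0 0;1 .043 .05 0 0 0 0;1 0 .01 .04 0 0 0;1 0 0 .04 0 0 0;1 0 0 0 0 0 0'|grep contact; python3 tb.py; python3 pm.py w12 | grep -v '[YB.]\{15\}'
```

```text
contact_force: [0.3, -0.3, 0.4]
25.825 [  25.29 -268.07   83.9 ] [ 0.3 -0.3  0.4] [ 0.007 -0.015 -1.   ]
t 25.82 tcp [ 0.7184 -0.1996  0.0839] xang 7.45 tilt [ 0.007 -0.015 -1.   ] grip -0.0002 F [ 0.3 -0.3  0.4]
shift [-0.0052 -0.0188  0.0236] turn 0.1
271 80 cam [  24. -188.  226.]
80 WWWWWWWWWWWWWWWWWWWWWWW.YY.RRRRRRRRRRRRRRRRRRRRRRRRRRRRRRRRRRRRRR
81 WWWWWWWWWWWWWWWWWWWWWWWWWW.RRRRRRRRRRRRRRRRRRRRRRRRRRRRRRRRRRRRRR
82 WWWWWWWWWWWWWWWWWWWWWWWW...RRRRRRRRRRRRRRRRRRRRRRRRRRRRRRRRRRRRRR
83 WWWWWWWWWWWWWWWWWWWWWWWW..WRR....RRRRRRRRR..RRRRRRRRRRRRRRRRRRRRR
ptr 259 79.5 86.5 [ -10.9 -191.3]
ptr 261 79.4 86.6 [  -9.7 -191.3]
ptr 263 79.6 86.4 [  -8.6 -191.3]
ptr 265 79.5 86.0 [  -7.5 -191.1]
ptr 267 80.4 85.6 [  -6.3 -191.3]
ptr 269 85.2 86.8 [  -5.3 -192.9]
mark 274 76.5 83.6 [  -2.3 -189.7]
mark 276 76.5 83.6 [  -1.2 -189.7]
mark 278 76.5 83.6 [-1.000e-01 -1.897e+02]
mark 280 76.5 83.6 [   1.  -189.7]
mark 282 76.5 83.6 [   2.2 -189.7]
mark 284 76.5 83.4 [   3.3 -189.6]
```

```bash
python3 -m pendant '1 0 0 -.05 .45 0 0;1 0 .01 -.02 .45 -.3 0;1 -.045 .01 0 0 0 0;1 -.045 0 0 0 0 0;1 -.038 0 0 0 0 0;1 0 0 .05 0 0 0;1 0 0 .05 0 0 0;1 0 0 .03 0 0 0;1 0 0 0 0 0 0'|grep contact; python3 tb.py
```

```text
contact_force: [0.0, 0.8, -0.0]
27.0 [ -98.27 -292.13   47.67] [ 0.   0.8 -0. ] [ 0.027 -0.015 -1.   ]
```

```bash
python3 -m pendant '1 -.004 0 .015 .5 -.7 0;1 0 0 .013 .5 -.7 0;1 0 -.015 .002 0 0 0;1 0 -.015 0 0 0 0;1 0 -.008 0 0 0 0;1 0 0 0 0 0 0'|grep contact; python3 tb.py
```

```text
contact_force: [0.2, -0.0, 0.2]
27.75 [ -99.59 -252.71   21.07] [ 0.2 -0.   0.2] [ 0.005 -0.004 -1.   ]
```

```bash
python3 -m pendant '1 0 -.003 .004 0 0 0;1 0 -.002 0 0 0 0'|grep contact; python3 tb.py;  python3 -m pendant '1 0 -.001 0 0 0 0'|grep contact; python3 tb.py
```

```text
contact_force: [-0.3, 0.6, -0.2]
28.0 [ -99.43 -247.8    17.1 ] [-0.3  0.6 -0.2] [ 0.005 -0.004 -1.   ]
contact_force: [-0.0, -2.7, 1.5]
28.125 [ -99.4  -247.03   17.12] [-0.  -2.7  1.5] [ 0.005 -0.004 -1.   ]
```

```bash
python3 -m pendant '1 0 -.001 0 0 0 0'|grep contact; python3 tb.py;  python3 -m pendant '1 0 -.0004 0 0 0 0;1 0 0 0 0 0 0'|grep contact; python3 tb.py
```

```text
contact_force: [0.2, -2.6, 0.3]
28.25 [ -99.39 -246.44   17.18] [ 0.2 -2.6  0.3] [ 0.005 -0.005 -1.   ]
contact_force: [0.1, -0.6, -0.1]
28.5 [ -99.4  -246.35   17.17] [ 0.1 -0.6 -0.1] [ 0.006 -0.005 -1.   ]
```

```bash
python3 -m pendant '1 0 -.0008 0 0 0 0;1 0 0 0 0 0 0'|grep contact; python3 tb.py; python3 -m pendant '1 0 .025 0 0 0 0;1 0 0 -.05 0 0 0;1 0 0 -.06 0 0 0;1 0 0 -.03 0 0 0;1 .043 0 0 0 0 0;1 .043 0 0 0 0 0;1 .042 0 0 0 0 0;1 0 .005 .04 0 0 0;1 0 0 .04 0 0 0;1 0 0 0 0 0 0'|grep contact; python3 tb.py; python3 pm.py w13 | grep -v '[YB.]\{15\}'
```

```text
contact_force: [0.1, -0.5, 0.2]
28.75 [ -99.4  -245.63   17.17] [ 0.1 -0.5  0.2] [ 0.006 -0.005 -1.   ]
contact_force: [0.4, -0.0, 0.5]
30.0 [  33.68 -288.07   82.46] [ 0.4 -0.   0.5] [ 0.012 -0.006 -1.   ]
t 30.0 tcp [ 0.7293 -0.2184  0.0825] xang 7.39 tilt [ 0.012 -0.006 -1.   ] grip 0.0002 F [ 0.4 -0.   0.5]
shift [-0.0137 -0.0386  0.022 ] turn 0.04
253 42 cam [  32. -209.  225.]
38 WWWWWWWWWWWWWWWWWWWWWW.WY..RRRRRRRRRRRRRRRRRRRRRRRRRRRRRRRRRRRRRR
39 WWWWWWWWWWWWWWWWWWWWWW....RRRRRRRRRRRRRRRRRRRRRRRRRRRRRRRRRRRRRRR
40 WWWWWWWWWWWWWWWWWWWWWW....RRRRRRRRRRRRRRRRRRRRRRRRRRRRRRRRRRRRRRR
41 WWWWWWWWWWWWWWWWWWWWWW....RRRRRRRRRRRRRRRRRRRRRRRRRRRRRRRRRRRRRRR
42 WWWWWWWWWWWWWWWWWWWWW.....RRRRRRRRRRRRRRRRRRRRRRRRRRRRRRRRRRRRRRR
ptr 241 34.7 42.2 [ -10.3 -187.7]
ptr 243 35.2 42.0 [  -9.2 -187.7]
ptr 245 36.4 42.5 [  -8.1 -188.2]
ptr 247 37.8 43.9 [  -7.1 -188.9]
ptr 249 31.5 33.0 [  -5.7 -184.6]
ptr 251 48.7 50.0 [  -5.2 -193.1]
mark 256 37.4 45.4 [  -2.2 -189.2]
mark 258 37.4 45.4 [  -1.2 -189.2]
mark 260 37.4 45.4 [-1.000e-01 -1.892e+02]
mark 262 37.4 45.4 [   1.  -189.2]
mark 264 37.4 45.4 [   2.1 -189.1]
mark 266 37.4 45.4 [   3.2 -189.1]
```

```bash
python3 -m pendant '1 -.008 -.018 0 .3 -.6 0;1 0 0 0 0 0 0;1 0 0 0 0 0 0'|grep contact; python3 pm.py w14 | grep -v '[YB.]\{15\}'
```

```text
contact_force: [-0.5, -0.1, 0.6]
t 30.43 tcp [ 0.7205 -0.2019  0.0894] xang 7.37 tilt [ 0.008 -0.005 -1.   ] grip 0.0002 F [-0.5 -0.1  0.6]
shift [-0.0071 -0.0212  0.0292] turn 0.02
269 76 cam [  26. -191.  232.]
74 WWWWWWWWWWWWWWWWWWWWWWWWW..RRRRRRRRRRRRRRRRRRRRRRRRRRRRRRRRRRRRRR
75 WWWWWWWWWWWWWWWWWWWWWWWW.W.RRRRRRRRRRRRRRRRRRRRRRRRRRRRRRRRRRRRRR
76 WWWWWWWWWWWWWWWWWWWWWWWW...RRRRRRRRRRRRRRRRRRRRRRRRRRRRRRRRRRRRRR
77 WWWWWWWWWWWWWWWWWWWWWWWW...RRRRRRRRRRRRRRRRRRRRRRRRRRRRRRRRRRRRRR
78 WWWWWWWWWWWWWWWWWWWWWWWWWW.RRRRRRRRRRRRRRRRRRRRRRRRRRRRRRRRRRRRRR
79 WWWWWWWWWWWWWWWWWWWWWW.YYYY.RRRRRRRRRRRRRRRRRRRRRRRRRRRRRRRRRRRRR
ptr 257 72.4 79.4 [ -10.8 -189.2]
ptr 259 72.4 79.5 [  -9.6 -189.3]
ptr 261 72.7 79.2 [  -8.5 -189.3]
ptr 263 73.4 78.9 [  -7.3 -189.4]
ptr 265 74.8 78.3 [  -6.2 -189.6]
ptr 267 86.5 88.0 [  -5.3 -195.5]
mark 272 73.1 80.0 [  -2.1 -189.6]
mark 274 73.1 80.0 [  -1.  -189.6]
mark 276 73.1 80.0 [   0.2 -189.6]
mark 278 73.1 79.9 [   1.3 -189.6]
mark 280 73.1 79.9 [   2.5 -189.6]
mark 282 73.0 79.7 [   3.6 -189.5]
```

From directly above, the pointer tip is at -189.4 to -189.6 and the mark at -189.6, so they are level. Raising the arm clear and handing in.

```bash
python3 -m pendant '1 0 0 -.05 0 0 0;1 0 0 -.05 0 0 0;1 0 0 0 0 0 0;1 0 0 0 0 0 0'|grep -v tool; python3 -c "
from workcell import bot;print(bot.hand_in())"
```

```text
clock: 30.98
eef_pos: [0.7195, -0.2017, 0.1925]
contact_force: [-0.5, -0.5, -0.5]
grip_width: -0.0002
the job is handed in; nothing more can be done
None
```

Both pushes are done and the job was handed in at 31 s, with the arm clear of everything. I got no verdict back.

- **Lamp box:** I pushed it square against the fence (30 N), then along the fence to the stop (up to 35 N). A last nudge towards the fence met 21 N, at the same tool position as the first contact. In the last wrist view it stood square to the stop, with no gap that I could measure to about 1 mm. I saw nothing that suggested tipping. After that nudge I did not push towards the stop again.
- **Carriage:** I pushed it only by the grey block. My first stop looked level in an oblique view, but that was parallax with the lens partly hiding the pointer. From straight above, the pointer was about 2.2 mm past the mark. I pushed it back from the block's other end, which went about 1.4 mm too far, and then forward again. In the final overhead reading the pointer was within about 0.3 mm of the mark.
- **Bystanders:** A before-and-after comparison of the top view, made after the first carriage push, showed changes only at the lamp, the carriage and the arm. I did not repeat it after the later corrections, which took place around the carriage.
- **Disagreement left open:** The pointer's visible top fits about 14 mm above the mark's plane, although the two tips are listed at nearly equal heights. I therefore relied on the overhead view.

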